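# Put the stacked lids back on the canisters

## Task

The lids of the four canisters are stacked in a pile on the worktop. Take them off one at a time from the top, leaving the rest of the pile standing where it is, and set each lid right way up on the canister it fits by size, seated flat on the rim with its plug inside the mouth. Leave the canisters where they stand, and do not disturb the timer and the tin.

Things in the scene. Friction and masses are not known exactly. Their poses are not given: they have to be found in the camera images.
- lid_small_centre (a point): smallest of four flat round dark wooden lids, on top of the stack: a disc 40 mm across, 16 mm thick, over a cork plug 20 mm across standing 10 mm out below it. The point is the disc's centre (8 mm below its top, 18 mm above the plug's foot); z up out of the top. Grip the disc by its upright round side; its plug stands on the lid below, leaving 10 mm under the disc
- lid_medium_centre (a point): second smallest of four flat round dark wooden lids, second from the top of the stack: a disc 50 mm across, 16 mm thick, over a cork plug 30 mm across standing 10 mm out below it. The point is the disc's centre (8 mm below its top, 18 mm above the plug's foot); z up out of the top. Grip the disc by its upright round side; its plug stands on the lid below, leaving 10 mm under the disc
- lid_large_centre (a point): second largest of four flat round dark wooden lids, third from the top of the stack: a disc 60 mm across, 16 mm thick, over a cork plug 40 mm across standing 10 mm out below it. The point is the disc's centre (8 mm below its top, 18 mm above the plug's foot); z up out of the top. Grip the disc by its upright round side; its plug stands on the lid below, leaving 10 mm under the disc
- lid_largest_centre (a point): largest of four flat round dark wooden lids, at the bottom of the stack, standing on the worktop: a disc 70 mm across, 16 mm thick, over a cork plug 50 mm across standing 10 mm out below it. The point is the disc's centre (8 mm below its top, 18 mm above the plug's foot); z up out of the top. Grip the disc by its upright round side; its plug stands on the worktop, leaving 10 mm under the disc
- mouth_small (a point): mouth of the smallest of four open white ceramic canisters, fits the 40 mm lid. Loose, 58 mm high, body 54 mm across, straight neck (top 16 mm) 38 mm outside, 30 mm inside. The point is the mouth's centre at rim level; z up. Seated, the disc lies on the rim, the lid's point 8 mm above this one; the plug has 5 mm play all round
- mouth_medium (a point): mouth of the second smallest of four open white ceramic canisters, fits the 50 mm lid. Loose, 66 mm high, body 64 mm across, straight neck (top 16 mm) 48 mm outside, 40 mm inside. The point is the mouth's centre at rim level; z up. Seated, the disc lies on the rim, the lid's point 8 mm above this one; the plug has 5 mm play all round
- mouth_large (a point): mouth of the second largest of four open white ceramic canisters, fits the 60 mm lid. Loose, 74 mm high, body 74 mm across, straight neck (top 16 mm) 58 mm outside, 50 mm inside. The point is the mouth's centre at rim level; z up. Seated, the disc lies on the rim, the lid's point 8 mm above this one; the plug has 5 mm play all round
- mouth_largest (a point): mouth of the largest of four open white ceramic canisters, fits the 70 mm lid. Loose, 82 mm high, body 84 mm across, straight neck (top 16 mm) 68 mm outside, 60 mm inside. The point is the mouth's centre at rim level; z up. Seated, the disc lies on the rim, the lid's point 8 mm above this one; the plug has 5 mm play all round
- timer_centre (a point): round red and white kitchen timer, 72 mm across and 62 mm high, a bystander to be left alone; the point is its centre, half-way up
- tin_centre (a point): green food tin, 57 mm across and 72 mm high, a bystander to be left alone; the point is its centre, half-way up
There are look-alikes about, which are no part of the job. What is shaped like the part that bears mouth_medium but pink is not meant.

How it is judged:
By the outcome, as a careful person would: the job done as asked, in the order asked, and still so for the second after the job is handed in, with the robot touching nothing.
It also fails if it takes over 109 s, if anything falls off the work surface, if the arm or the gripper's body presses on something with over 40 N, if the wrist force passes 120 N, or if a joint passes its speed limit or range.

## Robot

A 6-joint arm with a two-finger parallel gripper is mounted at the origin on a cart in front of the work surface, level with it; the furniture and walls round the work are solid. World frame = base frame: x ahead of the robot, y to its left, z up, the work surface at z = 0. Lengths are in m, angles in rad, forces in N, time in s.
With the tool pointing down it reaches from about 0.25 to 0.725 m from the base axis. Payload 4 kg.
Tool frame: the origin (TCP) lies between the finger pads; the fingertips stand 8 mm ahead of it and the grasp point (between the pads) lies 11 mm behind it; z points along the fingers, y is the line along which they close (so a half turn about z gives the same grasp; the last joint's range is limited). The gripper opens to 85 mm and grips with 20 to 120 N. Pads are 22 mm wide; open, the fingers measure 114 mm over their backs; the gripper's body (76 mm by 85 mm) begins 54 mm behind the grasp point. The pads swing forward as they close: fully open they stand 13 mm farther back than shut.
Start: joints at [1.123, 0.241, 0.005, 1.335, 0, 1.571], TCP at [0.216, 0.451, 0.21] pointing down, gripper open.
Joint ranges: [-2.72, 2.72], [-1.05, 1.87], [-1.09, 1.28], [-1.99, 2.15], [-1.42, 1.44], [-3.14, 3.14]. Speed limits (rad/s): [2.79, 2.79, 3.14, 3.14, 3.14, 3.14].

## Interface

Orientations are given as a unit quaternion [x, y, z, w].
In Python, from workcell import status, viewer, bot gives the robot as it stands.
- The arm moves only by the tool servo_tool, never from a script. Its argument "commands" is a list of rows, each a list of 5 numbers: the finger opening in mm, from 0 to 85.4, then the shift along the tool's x, y, z in mm, then the turn about the tool's z in rad. A call has 1 to 20 rows; each row shifts and turns the commanded pose from where the row before left it, along the tool's axes as they then stand; what a row does not reach is not made up. A row lasts 1/8 s, in which the tool goes at most 62.5 mm and 10.7 degrees, less where a joint would pass 70% of its speed; a pose out of reach is approached as far as the arm can. A call is refused whole if a number of a shift passes 62.5 or a number of a turn 0.188, either way. A call with a gripper value outside its range is refused whole. The fingers move at their own pace and stop on an object; the grip force is fixed at half the most. Time passes only in rows, so rows that do not move let the fingers close. It gives the time, the measured TCP pose, the force, the opening and the grip force at its end, in the units of the state.
- status.get_obs(): the state, without advancing time (a new reading comes with each control period).
- viewer.camera(name): name is "side" or "top"; returns (picture, depth): 420x560x3 uint8, red, green, blue; 420x560 float32, m along the optical axis (not along the pixel's ray), 0 where there is no reading.
- viewer.get_calibration(name): a dict with "camera_matrix" (3x3 intrinsics, pixels), "R" (3x3) and "t" (3): a world point X has camera coordinates R X + t. Camera axes: x right, y down, z forward; pixel columns grow to the right and rows downward; lengths in m; the calibration is good to about 2 mm. A picture is of the moment at which its call begins. get_calibration takes no time and is no camera call.
- bot.job_done(): hands the job in; it is judged then, once.
Trained networks look in the newest picture that a camera, given by its name, has taken for a name from the list of things; names that differ only in an ending like _2 or _b are one class to them, and where a whole thing is asked for, a point or a joint stands for the part that bears it (a point fixed in the world has none). Each returns a list of dicts, best first, with "p" (0 to 1); they miss things now and then, are a little off and sometimes report something else, mostly with a low value. They report only what shows in the picture. A call takes as long as a camera call. They do not tell look-alikes from the thing itself.
- viewer.masks_of(camera, label): "mask" (420x560 bool, what is visible of it) and "pixel" ([row, column] in pixels, amid what is visible of it).
- viewer.spot_point(camera, label): "pixel" ([row, column] in pixels: a listed point, or the origin of a listed thing).
The state is a dict: "clock": time; "joint_pos": joint angles; "joint_vel": joint speeds; "tau": joint torques, N m; "eef_pos": TCP position; "tool_rot": TCP orientation; "ft_force": force on the tool from outside, world axes, zero at the start; "ft_torque": the same for the moment, N m; "grip_width": finger opening in m; "grasp_force": force on a finger pad.
Only numpy, scipy, OpenCV 4.12 (cv2) and the standard library are available. Lean on these libraries where they do the work, as an engineer would, in place of code of your own. Each camera call takes 0.05 s, during which the arm holds its last target. There are 200 camera calls.

## Working session

There is one attempt and no reset: what is moved stays moved. The work goes in short steps, Python scripts to look and compute and a tool call to move; the robot and the scene stay as the last step left them, time stands still between calls to the robot, and variables do not carry over. Pictures are saved under pics/ and viewed, at most 14 in all, crops included, and the job is handed in when it is done.

Besides the shell and the picture viewer there is one more tool, called after "Call:" by a JSON object that holds its "method" and its "body". servo_tool: Moves the arm, as the interface text tells. Its arguments: {"type":"object","properties":{"commands":{"type":"array"}},"required":["commands"]}

```bash
mkdir -p pics; ls
cat > h.py <<'E'
import numpy as np, cv2
from workcell import status, viewer, bot
def world(cam,px,depth):
    c=viewer.get_calibration(cam);K=np.array(c["camera_matrix"]);R=np.array(c["R"]);t=np.array(c["t"])
    px=np.atleast_2d(px).astype(float)
    r=np.c_[px[:,1],px[:,0],np.ones(len(px))]@np.linalg.inv(K).T
    return (r*np.atleast_1d(depth)[:,None]-t)@R
def save(n,im): cv2.imwrite("pics/"+n,im[:,:,::-1])
E
python3 - <<'E'
from h import *
L=["lid_small_centre","lid_medium_centre","lid_large_centre","lid_largest_centre","mouth_small","mouth_medium","mouth_large","mouth_largest","timer_centre","tin_centre"]
for cam in("top","side"):
    im,d=viewer.camera(cam);save(cam+"0.png",im);np.save(cam+"0.npy",d)
    c=viewer.get_calibration(cam);print(cam,-np.array(c["R"]).T@np.array(c["t"]),np.array(c["R"])[2])
    for l in L:
        for r in viewer.spot_point(cam,l)[:3]:
            p=r["pixel"];i,j=np.clip(np.round(p).astype(int),0,[419,559]);print(l,round(r["p"],2),np.round(p,1),world(cam,p,d[i,j]).round(3))
o=status.get_obs();print(o)
E
```

```text
pics
top [0.41479364 0.00741539 1.26071463] [ 0.06264127 -0.00167393 -0.9980347 ]
lid_small_centre 0.68 [232.3 342. ] [[ 0.44  -0.153  0.104]]
lid_small_centre 0.21 [237.9 339.7] [[ 0.426 -0.147  0.106]]
lid_medium_centre 0.52 [235.5 342.9] [[ 0.432 -0.155  0.106]]
lid_large_centre 0.43 [238.7 340.7] [[ 0.424 -0.15   0.104]]
lid_largest_centre 0.65 [234.3 342.6] [[ 0.435 -0.155  0.103]]
mouth_small 0.78 [199.3 396.5] [[ 0.534 -0.312  0.004]]
mouth_medium 0.79 [235.7 224.6] [[0.425 0.147 0.005]]
mouth_medium 0.72 [247.8 182.1] [[0.39  0.258 0.008]]
mouth_medium 0.64 [232.6 343.8] [[ 0.439 -0.158  0.101]]
mouth_large 0.6 [187.5 165.5] [[0.55  0.31  0.003]]
mouth_largest 0.76 [194.2 278.9] [[0.539 0.004 0.009]]
timer_centre 0.6 [187.6 222.7] [[0.548 0.15  0.057]]
tin_centre 0.66 [185.2 338.4] [[ 0.561 -0.147  0.066]]
side [ 0.12251266 -0.50473007  0.64602103] [ 0.43065467  0.61527265 -0.66028488]
lid_small_centre 0.85 [267.  310.7] [[ 0.426 -0.164  0.104]]
lid_small_centre 0.19 [308.5 401.1] [[ 0.548 -0.288  0.025]]
lid_medium_centre 0.71 [277.  309.3] [[ 0.417 -0.172  0.09 ]]
lid_large
[... 491 characters left out ...]
0.065]]
{'clock': 1.1, 'joint_pos': array([1.12301203e+00, 2.40613470e-01, 5.00562542e-03, 1.33518915e+00,
       2.06281109e-05, 1.57076751e+00]), 'joint_vel': array([-0.00113141, -0.00281164, -0.00020689,  0.00013406, -0.00065811,
       -0.00175494]), 'tau': array([-4.75128454e-04, -3.72221446e+01,  2.52695847e+01,  1.14527924e-03,
       -7.67431243e-05, -2.07761914e-06]), 'eef_pos': array([0.21648143, 0.45071306, 0.20980188]), 'tool_rot': array([ 2.22012250e-01,  9.75043876e-01,  1.96269365e-06, -1.01311575e-05]), 'ft_force': array([-0.14396304,  0.19015559, -0.58945987]), 'ft_torque': array([ 0.00222526,  0.0322724 , -0.03007102]), 'grasp_force': 0.0, 'grip_width': 0.08527729442363487}
```

Run:
```python
from h import *
im=cv2.imread("pics/top0.png")[150:290,130:430]
cv2.imwrite("pics/top0c.png",cv2.resize(im,(800,373),interpolation=cv2.INTER_CUBIC))
```

```text
(no output)
```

View pics/top0c.png

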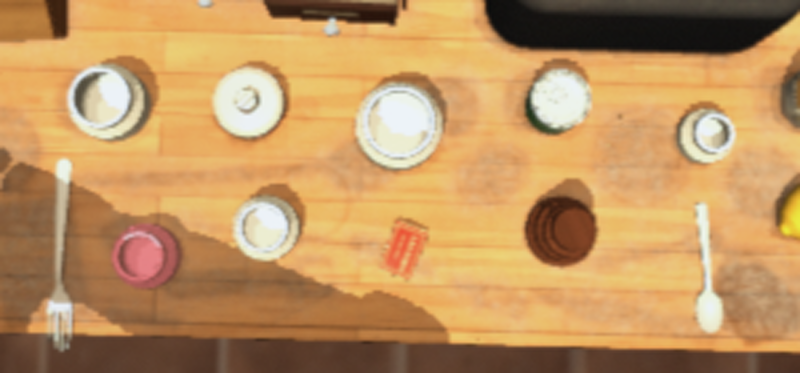

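View pics/side0.png

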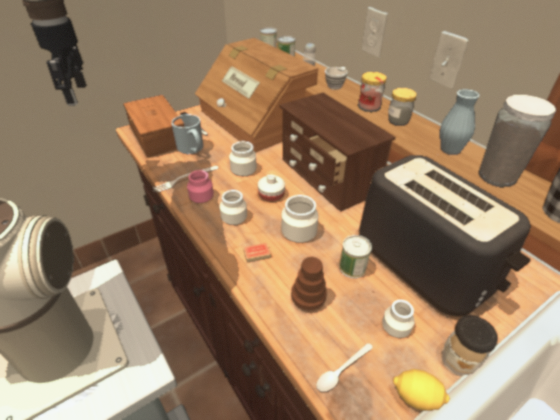

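White medium canister is at top px (236,225) and side px (197,231). The pink look-alike is at top px (248,182), so the white one is meant, and the enlarged crop shows the colours clearly. The stack is at about (232,342) with its lids slightly offset from each other. Next I fit the centres from depth.

```bash
cat >> h.py <<'E'
def cloud(cam,d):
    ii,jj=np.nonzero(d>0);return world(cam,np.c_[ii,jj],d[ii,jj])
def fit(P,c,z,D,tol=.005,rad=.055):
    Q=P[(np.abs(P[:,2]-z)<tol)&(np.hypot(*(P[:,:2]-c).T)<rad)]
    if len(Q)<6:return len(Q)
    (x,y),r=cv2.minEnclosingCircle(Q[:,:2].astype(np.float32))
    return len(Q),Q.mean(0).round(4),np.round([x,y],4),"D",round(2000*r,1),"want",D
E
cat > m.py <<'E'
from h import *
S={"lidS":((.43,-.153),.104,40),"lidM":((.43,-.153),.078,50),"lidL":((.43,-.153),.052,60),"lidXL":((.43,-.153),.026,70),
"S":((.53,-.31),.058,38),"M":((.43,.148),.066,48),"L":((.555,.312),.074,58),"XL":((.54,.01),.082,68),"timer":((.548,.15),.055,72),"tin":((.55,-.15),.072,57)}
if __name__=="__main__":
  for cam in("top","side"):
    P=cloud(cam,np.load(cam+"0.npy"))
    for k,v in S.items(): print(cam,k,*fit(P,*v))
    B=P[(P[:,2]>.09)&(P[:,0]>.25)&(P[:,0]<.75)&(np.abs(P[:,1])<.45)]
    for y in np.arange(-.45,.45,.1):
        q=B[(B[:,1]>y)&(B[:,1]<y+.1)&(np.hypot(B[:,0]-.43,B[:,1]+.15)>.05)]
        if len(q):print(round(y,2),"xmin",q[:,0].min().round(3),"zmax",q[:,2].max().round(3))
E
python3 m.py
```

```text
top lidS 197 [ 0.4319 -0.1608  0.1043] [ 0.4321 -0.1607] D 40.0 want 40
top lidM 91 [ 0.4264 -0.1563  0.0777] [ 0.4302 -0.1619] D 49.7 want 50
top lidL 101 [ 0.434  -0.1494  0.052 ] [ 0.4318 -0.161 ] D 59.8 want 60
top lidXL 116 [ 0.4256 -0.1452  0.026 ] [ 0.4309 -0.1597] D 69.3 want 70
top S 67 [ 0.5291 -0.3016  0.0579] [ 0.5288 -0.3015] D 38.6 want 38
top M 83 [0.426  0.1304 0.0658] [0.4265 0.1305] D 47.7 want 48
top L 121 [0.5474 0.2893 0.0737] [0.5628 0.3037] D 103.8 want 58
top XL 118 [0.5296 0.0027 0.0818] [0.529  0.0029] D 67.5 want 68
top timer 34 [0.5474 0.15   0.0565] [0.5459 0.1504] D 25.9 want 72
top tin 318 [ 0.5564 -0.1524  0.0701] [ 0.5567 -0.1517] D 56.5 want 57
-0.45 xmin 0.539 zmax 0.189
-0.35 xmin 0.612 zmax 0.194
-0.25 xmin 0.611 zmax 0.193
-0.15 xmin 0.612 zmax 0.193
-0.05 xmin 0.619 zmax 0.181
0.05 xmin 0.604 zmax 0.181
0.15 xmin 0.643 zmax 0.181
0.25 xmin 0.614 zmax 0.206
0.35 xmin 0.25 zmax 0.498
side lidS 309 [ 0.4299 -0.161   0.1035] [ 0.4309 -0.1594] D 40.8 want 40
side lidM 243 [ 0.4217 -0.1684  0.0773] [ 0.4281 -0.161 ] D 49.6 want 50
side lidL 241 [ 0.4206 -0.1724  0.0512] [ 0.4302 -0.1605] D 59.3 want 60
side lidXL 303 [ 0.4157 -0.1717  0.0253] [ 0.4293 -0.1588] D 70.1 want 70
side S 171 [ 0.527  -0.3006  0.0567] [ 0.528  -0.3003] D 39.7 want 38
side M 111 [0.4244 0.1307 0.0648] [0.4265 0.131 ] D 49.8 want 48
side L 106 [0.5439 0.2898 0.0727] [0.5443 0.2903] D 61.6 want 58
side XL 187 [0.5272 0.004  0.0807] [0.5295 0.0042] D 72.0 want 68
side timer 39 [0.5461 0.1493 0.0552] [0.5492 0.1528] D 24.2 want 72
side tin 447 [ 0.556  -0.1496  0.0693] [ 0.5557 -0.1502] D 59.6 want 57
-0.45 xmin 0.537 zmax 0.187
-0.35 xmin 0.609 zmax 0.19
-0.25 xmin 0.61 zmax 0.189
-0.15 xmin 0.61 zmax 0.189
-0.05 xmin 0.617 zmax 0.178
0.05 xmin 0.604 zmax 0.177
0.15 xmin 0.641 zmax 0.178
0.25 xmin 0.616 zmax 0.206
0.35 xmin 0.25 zmax 0.422
```

Call:
{"method": "servo_tool", "body": {"commands": [[85, 0, 0, 0, -0.15], [85, 0, 0, 0, -0.15], [85, 0, 0, 0, -0.148], [85, -13.4, -38.2, 0, 0], [85, -13.4, -38.2, 0, 0], [85, -13.4, -38.2, 0, 0], [85, -13.4, -38.2, 0, 0], [85, -13.4, -38.2, 0, 0], [85, -13.4, -38.2, 0, 0], [85, -13.4, -38.2, 0, 0], [85, -13.4, -38.2, 0, 0], [85, -13.4, -38.2, 0, 0], [85, -13.4, -38.2, 0, 0], [85, -13.4, -38.2, 0, 0], [85, -13.4, -38.2, 0, 0], [85, -13.4, -38.2, 0, 0], [85, -13.4, -38.2, 0, 0], [85, -13.4, -38.2, 0, 0], [85, -13.4, -38.2, 0, 0]]}}

```text
clock: 3.48
eef_pos: [0.4314, -0.1618, 0.2099]
tool_rot: [0.0, 1.0, 0.0, 0.0]
ft_force: [0.9, 0.3, -0.4]
grip_width: 0.0852
grasp_force: 0.0
```

Call:
{"method": "servo_tool", "body": {"commands": [[65, 0, 1.8, 35, 0], [65, 0, 0, 35, 0], [65, 0, 0, 30, 0], [65, 0, 0, 15, 0], [65, 0, 0, 7, 0], [65, 0, 0, 0, 0], [30, 0, 0, 0, 0], [30, 0, 0, 0, 0], [30, 0, 0, 0, 0], [30, 0, 0, 0, 0], [30, 0, 0, 0, 0], [30, 0, 0, 0, 0], [30, 0, 0, 0, 0]]}}

```text
clock: 5.1
eef_pos: [0.431, -0.1586, 0.0878]
tool_rot: [-0.0, 1.0, 0.0, -0.0]
ft_force: [0.0, 0.9, -0.7]
grip_width: 0.0301
grasp_force: 0.0
```

Run:
```python
from h import *
im,d=viewer.camera("side")
cv2.imwrite("pics/s1.png",cv2.resize(im[180:340,210:410],(800,640)[:1]+(600,),interpolation=cv2.INTER_CUBIC)[:,:,::-1])
o=status.get_obs();print(o["grip_width"],o["grasp_force"],o["ft_force"])
```

```text
0.02978677051844193 0.0 [ 0.25261481  0.40397494 -0.76142522]
```

View pics/s1.png

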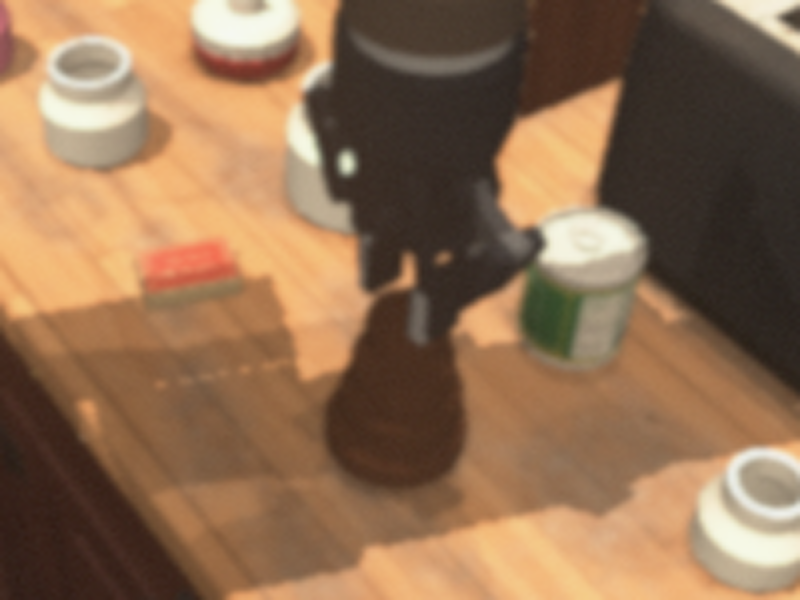

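Run:
```python
from h import *
im,d=viewer.camera("side")
def proj(X):
    c=viewer.get_calibration("side");q=np.array(c["camera_matrix"])@(np.array(c["R"])@X+np.array(c["t"]));return (q[:2]/q[2])[::-1].round(1)
for X in([.4315,-.160,.104],[.4315,-.174,.085],[.4315,-.144,.085],[.4315,-.18,.085]):print(X,proj(np.array(X)))
for y in range(244,284,4):
    print(y,[tuple((world("side",(y,x),d[y,x])[0]*1000).round().astype(int).tolist()) for x in range(298,330,4)])
P=cloud("side",d)
print(fit(P,(.43,-.16),.104,40,.004,.04))
```

```text
[0.4315, -0.16, 0.104] [264.2 311.9]
[0.4315, -0.174, 0.085] [276. 316.]
[0.4315, -0.144, 0.085] [265.4 306. ]
[0.4315, -0.18, 0.085] [278.1 318.1]
244 [(501, -30, 1), (421, -142, 148), (430, -142, 142), (414, -171, 177), (413, -181, 187), (423, -180, 180), (430, -182, 177), (439, -182, 172)]
248 [(494, -39, 0), (421, -142, 138), (430, -143, 133), (440, -142, 126), (414, -182, 178), (422, -182, 172), (437, -176, 158), (437, -185, 167)]
252 [(487, -49, 1), (422, -142, 126), (431, -142, 120), (440, -143, 116), (418, -178, 161), (420, -185, 167), (428, -186, 162), (419, -205, 186)]
256 [(479, -60, 2), (422, -143, 116), (431, -142, 110), (503, -72, -2), (418, -179, 152), (421, -186, 157), (418, -198, 170), (418, -207, 179)]
260 [(474, -67, -1), (423, -141, 103), (429, -146, 104), (434, -151, 105), (420, -177, 139), (424, -183, 142), (417, -200, 163), (418, -208, 171)]
264 [(467, -76, -1), (416, -150, 105), (423, -154, 104), (429, -157, 103), (419, -179, 132), (423, -185, 135), (431, -186, 130), (517, -110, 0)]
268 [(460, -85, -1), (413, -156, 102), (417, -162, 105), (423, -165, 104), (419, -180, 122), (423, -186, 125), (444, -174, 99), (509, -119, 0)]
272 [(414, -143, 78), (411, -159, 95), (413, -167, 101), (419, -171, 102), (423, -177, 105), (431, -179, 102), (451, -168, 77), (502, -128, 1)]
276 [(408, -151, 78), (415, -155, 77), (413, -168, 92), (418, -173, 94), (424, -177, 93), (433, -178, 88), (444, -176, 78), (496, -135, -1)]
280 [(406, -155, 72), (409, -163, 78), (415, -167, 78), (421, -171, 78), (427, -175, 78), (433, -179, 78), (438, -184, 79), (489, -144, 0)]
(176, array([ 0.4241, -0.1585,  0.1035]), array([ 0.4301, -0.16  ]), 'D', 39.9, 'want', 40)
```

Call:
{"method": "servo_tool", "body": {"commands": [[65, 0, 0, 0, 0], [65, 0, 0, 0, 0], [65, 0, 0, 0, 0], [65, 0, 0, -30, 0], [65, 0, 0, -40, 0], [40, 0, 0, -12, 0], [40, 0, 0, 0, 0], [40, 0, 0, 0, 0], [40, 0, 0, 0, 0], [40, 0, 0, 0, 0], [40, 0, 0, 0, 0]]}}

```text
clock: 6.58
eef_pos: [0.4308, -0.1586, 0.1694]
tool_rot: [-0.0, 1.0, 0.0, -0.0]
ft_force: [-0.4, 0.3, -0.4]
grip_width: 0.0399
grasp_force: 0.0
```

```bash
cat > tip.py <<'E'
from h import *
import sys
im,d=viewer.camera("side")
o=status.get_obs();e=o["eef_pos"];print(e.round(4),o["grip_width"].round(4),o["joint_pos"].round(2))
P=cloud("side",d);Q=P[(np.abs(P[:,:2]-e[:2])<[.03,.07]).all(1)&(P[:,2]>.115)&(P[:,2]<e[2]+.06)]
for a in np.arange(-.06,.06,.006):
    q=Q[(Q[:,1]-e[1]>=a)&(Q[:,1]-e[1]<a+.006)]
    if len(q):print(round(a*1000),len(q),"zmin rel",((q[:,2].min()-e[2])*1000).round(),"x",(1000*(q[:,0].min()-e[0])).round(),(1000*(q[:,0].max()-e[0])).round())
cv2.imwrite("pics/"+sys.argv[1],cv2.resize(im[150:330,210:410],(660,594),interpolation=cv2.INTER_CUBIC)[:,:,::-1])
E
python3 tip.py s2.png
```

```text
Traceback (most recent call last):
  File "tip.py", line 4, in <module>
    o=status.get_obs();e=o["eef_pos"];print(e.round(4),o["grip_width"].round(4),o["joint_pos"].round(2))
                                                       ^^^^^^^^^^^^^^^^^^^^^
AttributeError: 'float' object has no attribute 'round'
```

```bash
sed -i 's/o\["grip_width"\].round(4)/o["grip_width"]/' tip.py; python3 tip.py s2.png
```

```text
[ 0.431  -0.1586  0.1696] 0.040331420365906326 [-0.35  0.18 -0.17  1.21  0.   -0.35]
-36 72 zmin rel 31.0 x -9.0 6.0
-30 62 zmin rel 22.0 x -13.0 -3.0
-24 39 zmin rel 26.0 x -12.0 -7.0
18 182 zmin rel 23.0 x -13.0 10.0
24 27 zmin rel 27.0 x -12.0 10.0
30 6 zmin rel 43.0 x -8.0 -8.0
```

View pics/s2.png

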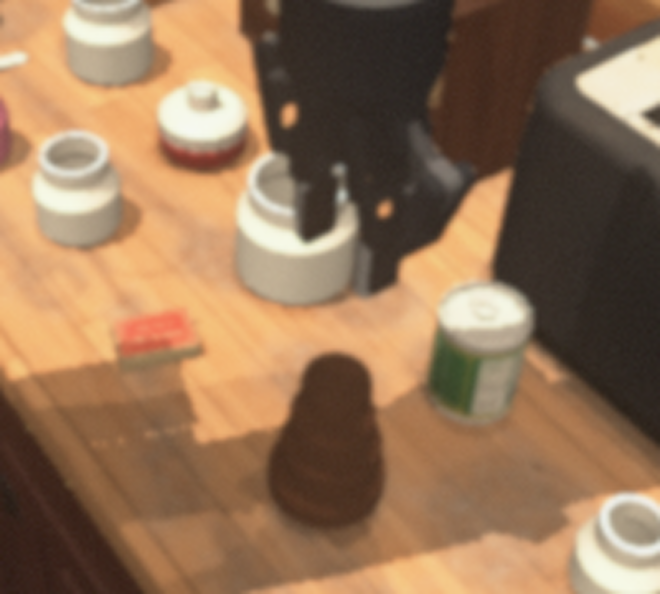

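Run:
```python
from h import *
im,d=viewer.camera("side")
c=viewer.get_calibration("side");print(c)
def proj(X):
    q=np.array(c["camera_matrix"])@(np.array(c["R"])@X+np.array(c["t"]));return (q[:2]/q[2])[::-1].round(1)
for z in(.155,.165,.175,.185,.195):print(z,proj(np.array([.431,-.182,z])),proj(np.array([.431,-.138,z])))
for y in range(206,246,3):
    print(y,[(int(im[y,x].sum()),)+tuple((world("side",(y,x),d[y,x])[0]*1000).round().astype(int).tolist()) for x in range(300,336,4)])
```

```text
{'camera_matrix': array([[388.97673679,   0.        , 281.72268152],
       [  0.        , 388.97673679, 206.61738965],
       [  0.        ,   0.        ,   1.        ]]), 'R': array([[ 0.82278961, -0.56830193,  0.00708414],
       [-0.37088249, -0.54632636, -0.75098182],
       [ 0.43065467,  0.61527265, -0.66028488]]), 't': array([-0.39221771,  0.25484051,  0.68434388])}
0.155 [252.9 321.4] [237.4 305.6]
0.165 [248.9 321.9] [233.4 305.9]
0.175 [244.8 322.3] [229.3 306.2]
0.185 [240.6 322.8] [225.1 306.5]
0.195 [236.3 323.3] [220.8 306.7]
206 [(287, 419, -133, 230), (182, 424, -137, 231), (142, 431, -139, 229), (255, 440, -139, 224), (158, 413, -178, 266), (144, 415, -184, 270), (133, 426, -181, 262), (138, 430, -185, 263), (168, 439, -185, 258)]
209 [(283, 419, -133, 224), (155, 424, -138, 225), (142, 432, -138, 221), (425, 441, -138, 217), (191, 413, -179, 261), (147, 416, -185, 264), (145, 423, -185, 261), (156, 430, -187, 258), (149, 438, -187, 254)]
212 [(281, 419, -133, 218), (141, 425, -137, 217), (141, 433, -137, 213), (325, 539, -26, 77), (417, 557, -18, 61), (142, 415, -1
[... 1574 characters left out ...]
5, 537, -34, 10), (281, 420, -177, 198), (299, 421, -184, 203), (153, 424, -191, 208), (302, 434, -189, 200), (499, 582, -53, 0)]
239 [(489, 507, -29, 13), (460, 513, -35, 15), (421, 523, -37, 11), (320, 538, -34, 0), (367, 546, -39, -1), (360, 422, -184, 196), (407, 561, -50, -1), (502, 568, -55, -1), (510, 576, -60, 0)]
242 [(415, 509, -27, 1), (392, 517, -32, 0), (388, 525, -36, -1), (433, 531, -43, 1), (486, 538, -48, 2), (502, 547, -52, -1), (496, 555, -57, -1), (505, 562, -63, 0), (521, 570, -67, -1)]
245 [(495, 503, -35, 1), (493, 511, -39, -1), (531, 519, -44, -1), (489, 525, -50, 1), (478, 532, -56, 2), (502, 541, -60, 0), (517, 548, -65, 0), (507, 555, -71, 1), (542, 564, -74, -1)]
```

The tip measures about 24 mm above the reported TCP at 40 mm opening, not 5 mm below it as described, so I go by the camera. Retrying with the TCP 28 mm lower.

Call:
{"method": "servo_tool", "body": {"commands": [[65, 0, 0, 0, 0], [65, 0, 0, 0, 0], [65, 0, 0, 30, 0], [65, 0, 0, 30, 0], [65, 0, 0, 25, 0], [65, 0, 0, 15, 0], [65, 0, 0, 9, 0], [65, 0, 0, 0, 0], [30, 0, 0, 0, 0], [30, 0, 0, 0, 0], [30, 0, 0, 0, 0], [30, 0, 0, 0, 0], [30, 0, 0, 0, 0], [30, 0, 0, 0, 0]]}}

```text
clock: 8.48
eef_pos: [0.4319, -0.1593, 0.0618]
tool_rot: [0.0, 1.0, -0.001, 0.001]
ft_force: [-0.7, -1.5, 5.7]
grip_width: 0.0378
grasp_force: 60.2
```

Call:
{"method": "servo_tool", "body": {"commands": [[30, 0, 0, -5, 0], [30, 0, 0, -10, 0], [30, 0, 0, -25, 0], [30, 0, 0, -40, 0], [30, 0, 0, 0, 0]]}}

```text
clock: 9.1
eef_pos: [0.4335, -0.1594, 0.1442]
tool_rot: [-0.0, 1.0, -0.001, 0.003]
ft_force: [0.8, -0.3, -0.8]
grip_width: 0.0376
grasp_force: 60.2
```

```bash
cat > held.py <<'E'
from h import *
from m import S
import sys
o=status.get_obs();e=o["eef_pos"];print(o["clock"],e.round(4),o["grip_width"],o["tool_rot"].round(4))
names=sys.argv[2].split(",")
for cam in("side","top"):
    im,d=viewer.camera(cam);P=cloud(cam,d)
    for k in names:print(cam,k,fit(P,*S[k]))
    if cam=="side":
        cv2.imwrite("pics/"+sys.argv[1],cv2.resize(im[150:330,210:410],(660,594),interpolation=cv2.INTER_CUBIC)[:,:,::-1])
        c=viewer.get_calibration(cam);np.save("s.npy",d);I=im
E
python3 held.py s3.png lidM,lidL,lidXL
```

```text
9.1 [ 0.4335 -0.1594  0.1442] 0.03755984005227318 [-2.0e-04  1.0e+00 -1.1e-03  3.3e-03]
side lidM (474, array([ 0.4283, -0.1618,  0.0776]), array([ 0.4299, -0.1607]), 'D', 51.1, 'want', 50)
side lidL (242, array([ 0.4204, -0.1722,  0.0512]), array([ 0.4301, -0.1601]), 'D', 59.4, 'want', 60)
side lidXL (299, array([ 0.4158, -0.1718,  0.0253]), array([ 0.4293, -0.1592]), 'D', 69.8, 'want', 70)
top lidM (34, array([ 0.4184, -0.1488,  0.0778]), array([ 0.4285, -0.1545]), 'D', 46.5, 'want', 50)
top lidL (52, array([ 0.4311, -0.1483,  0.0516]), array([ 0.4314, -0.1581]), 'D', 57.7, 'want', 60)
top lidXL (69, array([ 0.4219, -0.147 ,  0.0261]), array([ 0.4305, -0.1588]), 'D', 68.7, 'want', 70)
```

View pics/s3.png

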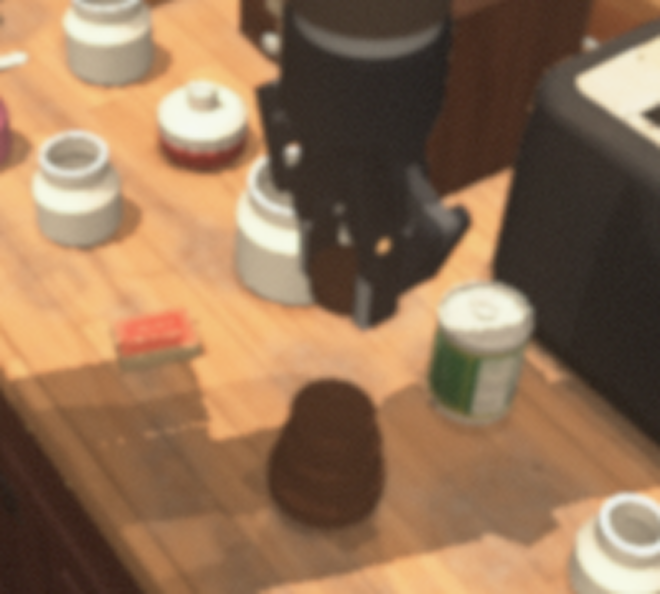

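The lid is held and the pile is undisturbed. Moving over mouth_small.

Call:
{"method": "servo_tool", "body": {"commands": [[30, -23.9, -35.1, 0, 0], [30, -23.9, -35.1, 0, 0], [30, -23.9, -35.1, 0, 0], [30, -23.8, -35.3, 0, 0], [30, 0, 0, 35, 0], [30, 0, 0, 30, 0], [30, 0, 0, 0, 0], [30, 0, 0, 0, 0]]}}

```text
clock: 10.2
eef_pos: [0.5265, -0.2991, 0.076]
tool_rot: [-0.0, 1.0, 0.0, -0.0]
ft_force: [0.3, 0.2, -0.1]
grip_width: 0.038
grasp_force: 60.3
```

Run:
```python
from h import *
o=status.get_obs();print(o["eef_pos"].round(4),o["tool_rot"].round(4),o["grip_width"])
im,d=viewer.camera("side")
cv2.imwrite("pics/s4.png",cv2.resize(im[230:370,330:480],(642,600),interpolation=cv2.INTER_CUBIC)[:,:,::-1])
```

```text
[ 0.5265 -0.2991  0.076 ] [-2.e-04  1.e+00  1.e-04 -2.e-04] 0.038035433681753966
```

View pics/s4.png

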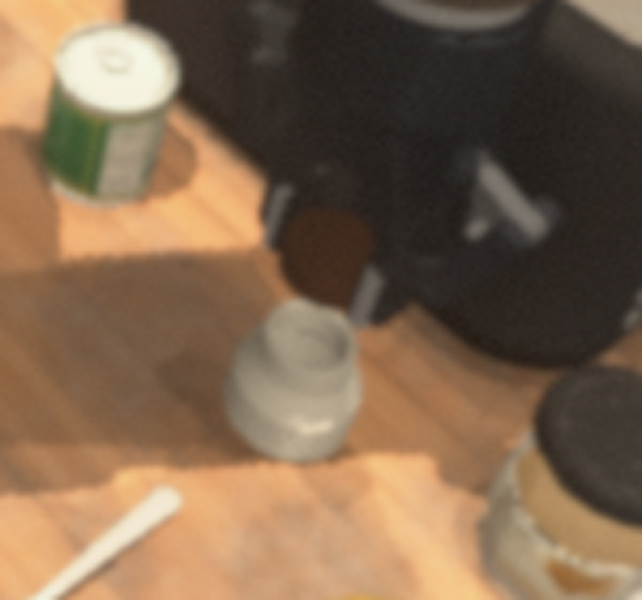

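```bash
cat > lidpose.py <<'E'
from h import *
# held lid: brown points between fingers, relative to TCP; plane through its top
o=status.get_obs();e=o["eef_pos"];print("tcp",e.round(4),"w",round(o["grip_width"],4),"clk",o["clock"])
im,d=viewer.camera("side");ii,jj=np.nonzero(d>0);P=world("side",np.c_[ii,jj],d[ii,jj])-e;C=im[ii,jj].astype(int)
m=(np.abs(P[:,0])<.045)&(np.abs(P[:,1])<.045)&(P[:,2]>0)&(P[:,2]<.065)&(C[:,0]>1.35*C[:,2])&(C.sum(1)<300)
Q=P[m]*1000;print(len(Q));h=np.histogram(Q[:,2],np.arange(0,66,3));print(h[0])
zt=np.percentile(Q[:,2],97);T=Q[Q[:,2]>zt-8]
print("min/max",Q.min(0).round(1),Q.max(0).round(1))
T=Q[np.abs(Q[:,2]-np.median(T[:,2]))<4]
if len(T)>8:
    A=np.c_[T[:,:2],np.ones(len(T))];k=np.linalg.lstsq(A,T[:,2],rcond=None)[0];print("top plane",k.round(3),"n",len(T),"xy range",T.min(0).round(1),T.max(0).round(1))
E
python3 lidpose.py
```

```text
tcp [ 0.5272 -0.2995  0.0769] w 0.0376 clk 10.25
524
[  0   0   0   0   0   0   0   1   4  22  27  34  32 210 131  12  14  12
   7   7   8]
min/max [-20.8 -31.9  24. ] [17.6 37.2 63.7]
top plane [ 5.700e-02 -1.200e-02  5.594e+01] n 22 xy range [-11.6 -31.3  52.7] [ 8.5 32.  58.9]
```

Call:
{"method": "servo_tool", "body": {"commands": [[30, -1.5, -0.5, 20, 0], [30, 0, 0, 10, 0], [30, 0, 0, 6, 0], [30, 0, 0, 4, 0], [30, 0, 0, 2, 0], [30, 0, 0, 0, 0]]}}

```text
clock: 11.05
eef_pos: [0.5285, -0.3001, 0.0351]
tool_rot: [-0.0, 1.0, -0.001, 0.001]
ft_force: [-0.2, 0.1, 3.2]
grip_width: 0.0378
grasp_force: 63.2
```

Call:
{"method": "servo_tool", "body": {"commands": [[30, 0, 0, 1, 0], [50, 0, 0, 0, 0], [60, 0, 0, 0, 0], [70, 0, 0, 0, 0], [70, 0, 0, 0, 0], [70, 0, 0, -20, 0], [70, 0, 0, -40, 0], [70, 0, 0, -50, 0], [70, 28, 40, 0, 0], [70, 28, 40, 0, 0], [70, 28, 40, 0, 0], [70, 0, 0, 0, 0]]}}

```text
clock: 12.55
eef_pos: [0.4412, -0.1772, 0.1425]
tool_rot: [-0.001, 1.0, 0.001, -0.001]
ft_force: [0.4, -0.3, -0.0]
grip_width: 0.0697
grasp_force: 0.0
```

```bash
cat > seat.py <<'E'
from h import *
from m import S
import sys
LD={"S":40,"M":50,"L":60,"XL":70}
o=status.get_obs();print(o["clock"],o["eef_pos"].round(4),o["grip_width"])
cs=[("side",cloud("side",viewer.camera("side")[1])),("top",cloud("top",viewer.camera("top")[1]))]
for k in sys.argv[1].split(","):
    for cam,P in cs:
        if k in LD:
            c,z,_=S[k];print(cam,k,fit(P,c,z+.016,LD[k]));Q=P[(np.abs(P[:,2]-z-.016)<.005)&(np.hypot(*(P[:,:2]-c).T)<.045)]
            if len(Q)>9:print("  tilt",np.linalg.lstsq(np.c_[Q[:,:2]-Q[:,:2].mean(0),np.ones(len(Q))],Q[:,2],rcond=None)[0].round(4))
        else:print(cam,k,fit(P,*S[k]))
E
python3 seat.py S,lidM,lidL,lidXL
```

```text
12.55 [ 0.4412 -0.1772  0.1425] 0.06973695379093241
side S (364, array([ 0.5261, -0.2999,  0.0733]), array([ 0.5272, -0.2992]), 'D', 40.5, 'want', 40)
  tilt [0.0289 0.0191 0.0733]
top S 1
side lidM (474, array([ 0.4282, -0.162 ,  0.0775]), array([ 0.4291, -0.1603]), 'D', 51.3, 'want', 50)
top lidM (150, array([ 0.4199, -0.16  ,  0.0782]), array([ 0.4261, -0.1609]), 'D', 48.9, 'want', 50)
side lidL (242, array([ 0.4204, -0.1719,  0.0511]), array([ 0.4303, -0.1601]), 'D', 60.1, 'want', 60)
top lidL (48, array([ 0.4161, -0.1449,  0.0518]), array([ 0.4236, -0.1554]), 'D', 55.0, 'want', 60)
side lidXL (301, array([ 0.4157, -0.1715,  0.0251]), array([ 0.4292, -0.1589]), 'D', 69.9, 'want', 70)
top lidXL (87, array([ 0.4171, -0.1446,  0.0261]), array([ 0.4304, -0.1595]), 'D', 68.6, 'want', 70)
```

Call:
{"method": "servo_tool", "body": {"commands": [[70, 11.2, 17.2, 0, 0], [70, 0, 0, 0, 0], [70, 0, 0, 30, 0], [70, 0, 0, 30, 0], [70, 0, 0, 25, 0], [70, 0, 0, 15, 0], [70, 0, 0, 9, 0], [70, 0, 0, 0, 0], [40, 0, 0, 0, 0], [40, 0, 0, 0, 0], [40, 0, 0, 0, 0], [40, 0, 0, 0, 0], [40, 0, 0, 0, 0], [40, 0, 0, 0, 0]]}}

```text
clock: 14.4
eef_pos: [0.4341, -0.1631, 0.035]
tool_rot: [-0.0, 1.0, -0.001, 0.001]
ft_force: [-1.1, -0.6, 6.1]
grip_width: 0.0479
grasp_force: 62.2
```

Call:
{"method": "servo_tool", "body": {"commands": [[40, 0, 0, -5, 0], [40, 0, 0, -10, 0], [40, 0, 0, -25, 0], [40, 0, 0, -40, 0], [40, 0, 40, -20, 0], [40, 0, 42, 0, 0], [40, 0, 42, 0, 0], [40, 0, 42, 0, 0], [40, 0, 42, 0, 0], [40, 0, 42, 0, 0], [40, 0, 42, 0, 0], [40, 0, 0, 0, 0]]}}

```text
clock: 15.9
eef_pos: [0.4326, 0.1318, 0.1342]
tool_rot: [-0.002, 1.0, 0.0, 0.0]
ft_force: [-0.8, -0.4, -0.1]
grip_width: 0.0478
grasp_force: 61.9
```

```bash
python3 lidpose.py; python3 seat.py lidL,lidXL,M,S
```

```text
tcp [0.4326 0.1318 0.1342] w 0.0478 clk 15.9
322
[  0   0   0   0   0   0   2   0   0   5  12  18  21  38 130  16  19  19
  13  12  11]
min/max [-28.6 -38.4  19.5] [ 8.2 33.  64.6]
top plane [-5.3000e-02  3.7000e-02  5.7906e+01] n 33 xy range [-11.9 -36.   54.7] [ 3.8 33.  62.3]
15.95 [0.4324 0.1304 0.134 ] 0.04774213256842577
side lidL (654, array([ 0.4294, -0.1611,  0.0516]), array([ 0.4308, -0.1596]), 'D', 60.9, 'want', 60)
top lidL (402, array([ 0.4316, -0.1607,  0.0523]), array([ 0.4315, -0.1611]), 'D', 59.9, 'want', 60)
side lidXL (299, array([ 0.4157, -0.1718,  0.0253]), array([ 0.4289, -0.159 ]), 'D', 69.9, 'want', 70)
top lidXL (113, array([ 0.426 , -0.1454,  0.0261]), array([ 0.4306, -0.16  ]), 'D', 69.6, 'want', 70)
side M 0
top M 0
side S (360, array([ 0.5261, -0.2999,  0.0733]), array([ 0.5274, -0.2998]), 'D', 40.9, 'want', 40)
  tilt [0.0219 0.0225 0.0733]
top S (189, array([ 0.5284, -0.3001,  0.0741]), array([ 0.5289, -0.3011]), 'D', 40.5, 'want', 40)
  tilt [-0.0216 -0.0122  0.0741]
```

Call:
{"method": "servo_tool", "body": {"commands": [[40, 1.5, 0.4, 35, 0], [40, 0, 0, 30, 0], [40, 0, 0, 13, 0], [40, 0, 0, 7, 0], [40, 0, 0, 4, 0], [40, 0, 0, 2, 0], [40, 0, 0, 0, 0]]}}

```text
clock: 16.92
eef_pos: [0.4317, 0.13, 0.0433]
tool_rot: [-0.0, 1.0, 0.0, 0.0]
ft_force: [0.3, 0.1, -1.3]
grip_width: 0.0481
grasp_force: 62.0
```

Call:
{"method": "servo_tool", "body": {"commands": [[40, 0, 0, 2, 0], [40, 0, 0, 1, 0], [40, 0, 0, 0, 0]]}}

```text
clock: 17.3
eef_pos: [0.4322, 0.1305, 0.0415]
tool_rot: [-0.0, 1.0, 0.001, 0.001]
ft_force: [-3.3, -0.6, 10.1]
grip_width: 0.0478
grasp_force: 68.6
```

Call:
{"method": "servo_tool", "body": {"commands": [[55, 0, 0, 0, 0], [70, 0, 0, 0, 0], [80, 0, 0, 0, 0], [80, 0, 0, 0, 0], [80, 0, 0, -20, 0], [80, 0, 0, -40, 0], [80, 0, -40, -30, 0], [80, 0, -42, 0, 0], [80, 0, -42, 0, 0], [80, 0, -42, 0, 0], [80, 0, -42, 0, 0], [80, 0, -42, 0, 0], [80, 0, -42, 0, 0], [80, 0, 0, 0, 0], [80, 0, 0, 0, 0]]}}

```text
clock: 19.18
eef_pos: [0.431, -0.1619, 0.1295]
tool_rot: [0.0, 1.0, 0.0, -0.0]
ft_force: [0.9, -0.5, 0.3]
grip_width: 0.0798
grasp_force: 0.0
```

```bash
python3 seat.py M,lidL,lidXL
```

```text
19.175 [ 0.431  -0.1619  0.1295] 0.07975048757485868
side M (254, array([0.4268, 0.1284, 0.0815]), array([0.4293, 0.1311]), 'D', 54.1, 'want', 50)
  tilt [0.0117 0.0151 0.0815]
top M (295, array([0.4289, 0.1289, 0.082 ]), array([0.4288, 0.1288]), 'D', 49.1, 'want', 50)
  tilt [ 0.0033 -0.0016  0.082 ]
side lidL (659, array([ 0.4294, -0.1611,  0.0516]), array([ 0.4306, -0.1596]), 'D', 61.3, 'want', 60)
top lidL (65, array([ 0.4244, -0.1513,  0.0521]), array([ 0.4314, -0.1591]), 'D', 58.0, 'want', 60)
side lidXL (296, array([ 0.4158, -0.1719,  0.0254]), array([ 0.4291, -0.1595]), 'D', 69.6, 'want', 70)
top lidXL (70, array([ 0.4242, -0.1476,  0.0263]), array([ 0.4304, -0.1591]), 'D', 69.0, 'want', 70)
```

Call:
{"method": "servo_tool", "body": {"commands": [[80, 0, 1.5, 0, 0], [80, 0, 0, 30, 0], [80, 0, 0, 30, 0], [80, 0, 0, 25, 0], [80, 0, 0, 20, 0], [80, 0, 0, 12, 0], [80, 0, 0, 7, 0], [80, 0, 0, 0, 0], [50, 0, 0, 0, 0], [50, 0, 0, 0, 0], [50, 0, 0, 0, 0], [50, 0, 0, 0, 0], [50, 0, 0, 0, 0], [50, 0, 0, 0, 0]]}}

```text
clock: 21.02
eef_pos: [0.4321, -0.1608, 0.0072]
tool_rot: [-0.0, 1.0, -0.0, 0.001]
ft_force: [-0.7, 1.8, 6.3]
grip_width: 0.0576
grasp_force: 63.2
```

Call:
{"method": "servo_tool", "body": {"commands": [[50, 0, 0, -5, 0], [50, 0, 0, -10, 0], [50, 0, 0, -25, 0], [50, 0, 0, -40, 0], [50, 0, 0, -45, 0], [50, -10.4, 41, 0, 0], [50, -10.4, 41, 0, 0], [50, -10.4, 41, 0, 0], [50, -10.4, 41, 0, 0], [50, -10.4, 41, 0, 0], [50, -10.4, 41, 0, 0], [50, -10.4, 41, 0, 0], [50, -10.4, 41, 0, 0], [50, -10.4, 41, 0, 0], [50, -10.4, 41, 0, 0], [50, -10.4, 41, 0, 0], [50, 0, 0, 0, 0], [50, 0, 0, 0, 0]]}}

```text
clock: 23.28
eef_pos: [0.5451, 0.2899, 0.1307]
tool_rot: [-0.0, 1.0, -0.0, -0.0]
ft_force: [-0.2, -0.5, -1.1]
grip_width: 0.058
grasp_force: 64.4
```

```bash
python3 lidpose.py; python3 seat.py lidXL,M,S
```

```text
tcp [0.5451 0.2899 0.1307] w 0.058 clk 23.275
322
[ 0  0  0  0  0  0  4  5  2  2 17 20 16 25 87 61 15 13 19 13 15]
min/max [-31.1 -44.1  20. ] [24.2 44.  64.9]
top plane [-3.8000e-02  8.0000e-03  5.9759e+01] n 40 xy range [-12.5 -44.1  55.9] [ 9.1 44.  63.5]
23.325 [0.5452 0.2894 0.1308] 0.05803626721084741
side lidXL (867, array([ 0.4282, -0.1603,  0.0256]), array([ 0.4291, -0.1584]), 'D', 71.4, 'want', 70)
top lidXL (529, array([ 0.4305, -0.1597,  0.0262]), array([ 0.4308, -0.1601]), 'D', 70.2, 'want', 70)
side M (253, array([0.4269, 0.1284, 0.0815]), array([0.4281, 0.1302]), 'D', 50.6, 'want', 50)
  tilt [0.017  0.0173 0.0815]
top M (291, array([0.4289, 0.1291, 0.0821]), array([0.429, 0.129]), 'D', 49.4, 'want', 50)
  tilt [-0.0021  0.0038  0.0821]
side S (363, array([ 0.5261, -0.3   ,  0.0732]), array([ 0.528 , -0.2999]), 'D', 41.6, 'want', 40)
  tilt [0.0213 0.02   0.0732]
top S (188, array([ 0.5284, -0.3003,  0.0738]), array([ 0.5286, -0.3007]), 'D', 40.0, 'want', 40)
  tilt [-0.0224 -0.0052  0.0738]
```

Call:
{"method": "servo_tool", "body": {"commands": [[50, -1.2, 0.5, 30, 0], [50, 0, 0, 25, 0], [50, 0, 0, 14, 0], [50, 0, 0, 7, 0], [50, 0, 0, 4, 0], [50, 0, 0, 3, 0], [50, 0, 0, 0, 0]]}}

```text
clock: 24.3
eef_pos: [0.5472, 0.2911, 0.0483]
tool_rot: [-0.0, 1.0, 0.0, 0.0]
ft_force: [-0.1, 0.7, -0.7]
grip_width: 0.058
grasp_force: 64.5
```

Call:
{"method": "servo_tool", "body": {"commands": [[50, 0, 0, 2, 0], [50, 0, 0, 1, 0], [50, 0, 0, 0, 0]]}}

```text
clock: 24.68
eef_pos: [0.5476, 0.2912, 0.0474]
tool_rot: [-0.0, 1.0, 0.0, 0.001]
ft_force: [-2.4, -0.9, 8.6]
grip_width: 0.0576
grasp_force: 70.0
```

Call:
{"method": "servo_tool", "body": {"commands": [[65, 0, 0, 0, 0], [80, 0, 0, 0, 0], [85, 0, 0, 0, 0], [85, 0, 0, 0, 0], [85, 0, 0, -20, 0], [85, 0, 0, -40, 0], [85, 0, 0, -30, 0], [85, 10.5, -41, 0, 0], [85, 10.5, -41, 0, 0], [85, 10.5, -41, 0, 0], [85, 10.5, -41, 0, 0], [85, 10.5, -41, 0, 0], [85, 10.5, -41, 0, 0], [85, 10.5, -41, 0, 0], [85, 10.5, -41, 0, 0], [85, 10.5, -41, 0, 0], [85, 10.5, -41, 0, 0], [85, 10.5, -41, 0, 0], [85, 0, 0, 0, 0], [85, 0, 0, 0, 0]]}}

```text
clock: 27.18
eef_pos: [0.4314, -0.16, 0.1348]
tool_rot: [0.0, 1.0, 0.0, -0.0]
ft_force: [0.5, -0.7, 0.7]
grip_width: 0.0853
grasp_force: 0.0
```

```bash
python3 seat.py L,lidXL; python3 tip.py s5.png
```

```text
27.175 [ 0.4314 -0.16    0.1348] 0.0852823593276243
side L (238, array([0.5448, 0.2888, 0.0895]), array([0.5445, 0.2921]), 'D', 62.7, 'want', 60)
  tilt [0.0089 0.0091 0.0897]
top L (426, array([0.5471, 0.2893, 0.09  ]), array([0.5468, 0.2897]), 'D', 59.9, 'want', 60)
  tilt [ 0.0002 -0.0033  0.0901]
side lidXL (865, array([ 0.4284, -0.1603,  0.0255]), array([ 0.4309, -0.1585]), 'D', 72.2, 'want', 70)
top lidXL (128, array([ 0.4206, -0.1499,  0.026 ]), array([ 0.4304, -0.1587]), 'D', 68.8, 'want', 70)
[ 0.4317 -0.1592  0.1348] 0.08498703767323382 [-0.35  0.21 -0.23  1.12  0.   -0.36]
-60 37 zmin rel 44.0 x -9.0 5.0
-54 40 zmin rel 39.0 x -12.0 3.0
-48 33 zmin rel 35.0 x -13.0 -6.0
-42 2 zmin rel 51.0 x -12.0 -11.0
42 118 zmin rel 35.0 x -13.0 10.0
48 2 zmin rel 51.0 x -12.0 -11.0
54 8 zmin rel 44.0 x -9.0 -7.0
```

Call:
{"method": "servo_tool", "body": {"commands": [[85, 0, 0.8, 30, 0], [85, 0, 0, 35, 0], [85, 0, 0, 35, 0], [85, 0, 0, 25, 0], [85, 0, 0, 15, 0], [85, 0, 0, 10, 0], [85, 0, 0, 4, 0], [85, 0, 0, 0, 0]]}}

```text
clock: 28.32
eef_pos: [0.4317, -0.1592, -0.019]
tool_rot: [-0.0, 1.0, -0.0, 0.0]
ft_force: [1.6, -0.2, -0.8]
grip_width: 0.0854
grasp_force: 0.0
```

Call:
{"method": "servo_tool", "body": {"commands": [[85, 0, 0, 3.5, 0], [60, 0, 0, 0, 0], [60, 0, 0, 0, 0], [60, 0, 0, 0, 0], [60, 0, 0, 0, 0], [60, 0, 0, 0, 0]]}}

```text
clock: 29.08
eef_pos: [0.4317, -0.1594, -0.0219]
tool_rot: [-0.0, 1.0, -0.0, 0.0]
ft_force: [-1.5, 0.8, 4.5]
grip_width: 0.068
grasp_force: 67.7
```

Call:
{"method": "servo_tool", "body": {"commands": [[60, 0, 0, -5, 0], [60, 0, 0, -10, 0], [60, 0, 0, -25, 0], [60, 0, 0, -40, 0], [60, 0, 0, -40, 0], [60, 0, 0, -25, 0], [60, -19.7, 32.7, 0, 0], [60, -19.7, 32.7, 0, 0], [60, -19.7, 32.7, 0, 0], [60, -19.7, 32.7, 0, 0], [60, -19.7, 32.7, 0, 0], [60, 0, 0, 0, 0], [60, 0, 0, 0, 0]]}}

```text
clock: 30.7
eef_pos: [0.5293, 0.004, 0.1223]
tool_rot: [-0.0, 1.0, -0.0, -0.0]
ft_force: [-0.1, -0.5, -2.2]
grip_width: 0.0676
grasp_force: 67.9
```

```bash
python3 lidpose.py
```

```text
tcp [0.5293 0.004  0.1223] w 0.0676 clk 30.7
563
[  0   0   0   0   0   0   0   0   0   0   4  15  30  27  26 261 143  12
  11  13  14]
min/max [-36.8 -45.   31.1] [31.2 43.  64.5]
top plane [-5.7000e-02  8.0000e-03  5.8296e+01] n 35 xy range [-12.7 -44.9  54.7] [10.1 43.  62.4]
```

Held level, with its top at about TCP+48 as expected. Lowering it.

Call:
{"method": "servo_tool", "body": {"commands": [[60, -1, 0.3, 30, 0], [60, 0, 0, 20, 0], [60, 0, 0, 10, 0], [60, 0, 0, 6, 0], [60, 0, 0, 3, 0], [60, 0, 0, 0, 0], [60, 0, 0, 1.5, 0], [60, 0, 0, 0, 0]]}}

```text
clock: 31.75
eef_pos: [0.5316, 0.0042, 0.0525]
tool_rot: [-0.0, 1.0, -0.0, 0.001]
ft_force: [0.0, -1.1, 0.9]
grip_width: 0.0674
grasp_force: 68.6
```

Call:
{"method": "servo_tool", "body": {"commands": [[60, 0, 0, 1.5, 0], [60, 0, 0, 0, 0]]}}

```text
clock: 32.0
eef_pos: [0.5318, 0.0041, 0.0513]
tool_rot: [-0.0, 1.0, -0.0, 0.001]
ft_force: [-0.8, -2.0, 4.5]
grip_width: 0.0677
grasp_force: 70.0
```

Call:
{"method": "servo_tool", "body": {"commands": [[75, 0, 0, 0, 0], [85, 0, 0, 0, 0], [85, 0, 0, 0, 0], [85, 0, 0, 0, 0], [85, 0, 0, -10, 0], [85, 0, 0, -30, 0], [85, 0, 0, -40, 0], [85, 20, 0, -40, 0], [85, 40, 0, -20, 0], [85, 40, 0, 0, 0], [85, 40, 0, 0, 0], [85, 40, 0, 0, 0], [85, 0, 0, 0, 0], [85, 0, 0, 0, 0]]}}

```text
clock: 33.75
eef_pos: [0.352, 0.0044, 0.1912]
tool_rot: [-0.0, 1.0, 0.0, 0.001]
ft_force: [0.4, -0.5, -0.0]
grip_width: 0.0852
grasp_force: 0.0
```

```bash
python3 seat.py S,M,L,XL,timer,tin
python3 - <<'E'
from h import *
save("end.png",viewer.camera("side")[0])
E
```

```text
33.75 [0.352  0.0044 0.1912] 0.0851730938052995
side S (362, array([ 0.5262, -0.2999,  0.0733]), array([ 0.5276, -0.2992]), 'D', 40.3, 'want', 40)
  tilt [0.0165 0.0213 0.0733]
top S (184, array([ 0.5285, -0.3005,  0.0743]), array([ 0.5285, -0.3002]), 'D', 39.7, 'want', 40)
  tilt [ 0.0079 -0.0077  0.0743]
side M (128, array([0.4195, 0.1247, 0.0811]), array([0.4275, 0.1294]), 'D', 51.7, 'want', 50)
  tilt [0.0193 0.0355 0.0811]
top M (288, array([0.429 , 0.1288, 0.0821]), array([0.4287, 0.1288]), 'D', 49.3, 'want', 50)
  tilt [ 0.0037 -0.0074  0.0821]
side L (150, array([0.5537, 0.2904, 0.0898]), array([0.5499, 0.2901]), 'D', 61.1, 'want', 60)
  tilt [-0.0318 -0.0006  0.09  ]
top L (427, array([0.5469, 0.2892, 0.0899]), array([0.547 , 0.2895]), 'D', 60.2, 'want', 60)
  tilt [-0.0107 -0.0037  0.09  ]
side XL (554, array([0.5277, 0.0028, 0.0974]), array([0.5295, 0.0054]), 'D', 71.6, 'want', 70)
  tilt [0.0104 0.0098 0.0975]
top XL (601, array([0.53  , 0.0031, 0.0979]), array([0.5302, 0.0031]), 'D', 69.8, 'want', 70)
  tilt [0.003  0.0006 0.0979]
side timer (44, array([0.5457, 0.149 , 0.0559]), array([0.548 , 0.1526]), 'D', 21.9, 'want', 72)
top timer (31, array([0.5473, 0.1498, 0.0569]), array([0.5492, 0.1519]), 'D', 21.9, 'want', 72)
side tin (446, array([ 0.556 , -0.1495,  0.0693]), array([ 0.5556, -0.1504]), 'D', 59.4, 'want', 57)
top tin (326, array([ 0.5571, -0.1511,  0.0702]), array([ 0.5568, -0.1514]), 'D', 56.9, 'want', 57)
```

View pics/end.png

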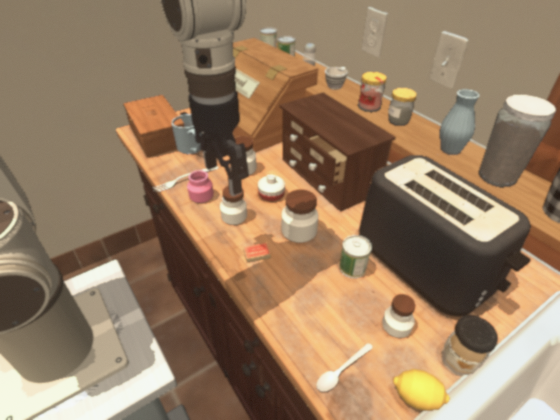

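All four lids lie flat at the expected heights: tops at 74, 82, 90 and 98 mm. The timer and tin have not moved, and the gripper is clear.

```bash
python3 -c "
from h import *
print(bot.job_done())"
```

```text
the job is handed in; nothing more can be done
None
```

All four lids were taken from the top of the pile in order and are seated flat on their matching canisters, the timer and tin have not moved, and the job was handed in at about 34 s.

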